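Fit the cam-lock mug hooks to an upside-down shelf

ROBOT

A 6-joint arm with a two-finger parallel gripper is mounted at the origin on the work surface. World frame = base frame: x ahead of the robot, y to its left, z up, the work surface at z = 0. Lengths are in m, angles in rad, forces in N, time in s.
With the tool pointing down it reaches from about 0.275 to 0.85 m from the base axis. Payload 5.2 kg.
Tool frame: the origin (TCP) lies on the front face of the gripper's body, between the roots of the fingers; the fingertips stand 73 mm ahead of it and the grasp point (between the pads) lies 54 mm ahead of it; z points along the fingers, y is the line along which they close (so a half turn about z gives the same grasp; the last joint's range is limited). The gripper opens to 85 mm and grips with 20 to 120 N. Pads are 22 mm wide; open, the fingers measure 114 mm over their backs; the gripper's body (76 mm by 85 mm) begins 54 mm behind the grasp point. The pads swing forward as they close: fully open they stand 13 mm farther back than shut.
Start: joints at [1.005, 0.259, 1.535, -0, 1.348, -0.203], TCP at [0.195, 0.514, 0.304] pointing down, gripper open.
Joint ranges: [-3.14, 3.14], [-0.91, 2.08], [0.19, 2.58], [-1.22, 4.36], [0.22, 2.71], [-3.12, 3.12]. Speed limits (rad/s): [2.57, 2.57, 3.14, 3.14, 3.14, 3.14].

INTERFACE

Orientations are given as [roll, pitch, yaw] about the fixed x, y, z axes, in that order (R = Rz(yaw) Ry(pitch) Rx(roll)).
In Python, from cell import r, set_gripper, kin, eyes, close_job, current_time_s, current_q, current_qd, current_joint_torque, current_tool_pos, current_orientation, current_wrist_force, current_ft_torque, current_grip_width, current_gripper_force gives the robot as it stands. The module is installed in compiled form; this text tells all that it offers. Calls block until the motion is done:
- r.goto(position, orientation): joint-space move of the TCP to a pose.
- r.move_linear(position, ori=None, speed=0.15, stop_force=None): straight line of the TCP; ori=None keeps the orientation; speed is the mean speed in m/s. With stop_force (N) it stops when the force on the tool has changed by that much, and returns True; else False.
- r.move_j(angles): joint-space move.
- set_gripper(opening, f_grip=None): finger opening in m; f_grip is the grip in N (None keeps the last); returns when the fingers have stopped.
- r.hold(seconds).
- kin.ik(position, orientation): joint angles nearest the present ones, or None.
- eyes.read_camera(name): name is "side" or "top"; returns the picture (400x640x3 uint8, red, green, blue); there is no depth.
- eyes.camera_model(name): a dict with "fx", "fy", "cx", "cy" (pixels), "origin" and "rotation" of the camera in the world. Camera axes: x right, y down, z forward; pixel columns grow to the right and rows downward; lengths in m; the calibration is good to about 2 mm. A picture is of the moment at which its call begins. camera_model takes no time and is no camera call.
A pose or a line that the arm cannot do raises r.PlanningError and nothing moves.
- close_job(): hands the job in; it is judged then, once.
Readings, each from a call of its own:
- current_time_s(): time.
- current_q(): joint angles.
- current_qd(): joint speeds.
- current_joint_torque(): joint torques, N m.
- current_tool_pos(): TCP position.
- current_orientation(): TCP orientation.
- current_wrist_force(): force on the tool from outside, world axes, zero at the start.
- current_ft_torque(): the same for the moment, N m.
- current_grip_width(): finger opening in m.
- current_gripper_force(): force on a finger pad.
Only numpy, scipy, OpenCV 4.12 (cv2) and the standard library are available. Lean on these libraries where they do the work, as an engineer would, in place of code of your own. Each camera call takes 0.05 s, during which the arm holds its last target. There are 200 camera calls.

TASK

Take every mug hook out of the pulp packing tray and slide each one's bolt into a free groove in the edge of the upside-down shelf board, then use the screwdriver to turn its cam disc clockwise all the way, so that the disc grabs the bolt and draws the hook's foot flush against the edge. When all the hooks that came in the tray are locked, stand the screwdriver back in its wooden block. Turn the discs only with the screwdriver, not with the fingers, and leave the mugs and tins where they stand.

Things in the scene. Friction and masses are not known exactly. Their poses are not given: they have to be found in the camera images.
- shelf: White shelf board lying upside down, fixed: 180 (x) x 290 (y) x 40 mm. Origin: centre of its underside on the table. In its -x edge (robot side) are three open-topped bolt grooves 88 mm apart, 12.5 mm wide, flared to about 23 mm at the edge, floor 6 mm above the table; each leads under a round zinc cam disc, 45 mm across, flush with the top, axis 50 mm behind the edge.
- seat0 (a point): Point on the board's -x edge, 18 mm above the table, at groove 0 (right-hand, y = -88 mm on the board). Axes as the board: x points into it. A hook is flush here when its origin lies 17 mm from this point in -x (18 mm lower).
- seat1 (a point): Point on the board's -x edge, 18 mm above the table, at groove 1 (middle, y = 0 on the board). Axes as the board: x points into it. A hook is flush here when its origin lies 17 mm from this point in -x (18 mm lower).
- seat2 (a point): Point on the board's -x edge, 18 mm above the table, at groove 2 (left-hand, y = +88 mm on the board). Axes as the board: x points into it. A hook is flush here when its origin lies 17 mm from this point in -x (18 mm lower).
- slot0 (a point): Centre of the top of cam disc 0, on its axis, 40 mm above the table, 50 mm in +x of seat0; turns with the disc. Its x axis lies along the dark driver slot (axes as the board's at joint 0). Slot 16 mm long, 7 mm wide, 8.5 mm deep, its long sides bevelled out to 12 mm over the top 2.5 mm. A red pointer on the rim (-x side) marks the disc's open side.
- slot1 (a point): Centre of the top of cam disc 1, on its axis, 40 mm above the table, 50 mm in +x of seat1; turns with the disc. Its x axis lies along the dark driver slot (axes as the board's at joint 0). Slot 16 mm long, 7 mm wide, 8.5 mm deep, its long sides bevelled out to 12 mm over the top 2.5 mm. A red pointer on the rim (-x side) marks the disc's open side.
- slot2 (a point): Centre of the top of cam disc 2, on its axis, 40 mm above the table, 50 mm in +x of seat2; turns with the disc. Its x axis lies along the dark driver slot (axes as the board's at joint 0). Slot 16 mm long, 7 mm wide, 8.5 mm deep, its long sides bevelled out to 12 mm over the top 2.5 mm. A red pointer on the rim (-x side) marks the disc's open side.
- cam0 (a joint): Angle of cam disc 0, rad, 0 to 1.7 (stop), growing clockwise seen from above. Below 0.2 it is open to the edge: a bolt head can slide in under it. From about 0.35 it closes behind the head and draws it in, fully by 1.45. Stays where left (friction 0.05 N m). Turned with no head under it, it shuts the bolt out: turn it back. The blade has up to 0.3 rad of play in the slot.
- cam1 (a joint): Angle of cam disc 1, rad, 0 to 1.7 (stop), growing clockwise seen from above. Below 0.2 it is open to the edge: a bolt head can slide in under it. From about 0.35 it closes behind the head and draws it in, fully by 1.45. Stays where left (friction 0.05 N m). Turned with no head under it, it shuts the bolt out: turn it back. The blade has up to 0.3 rad of play in the slot.
- cam2 (a joint): Angle of cam disc 2, rad, 0 to 1.7 (stop), growing clockwise seen from above. Below 0.2 it is open to the edge: a bolt head can slide in under it. From about 0.35 it closes behind the head and draws it in, fully by 1.45. Stays where left (friction 0.05 N m). Turned with no head under it, it shuts the bolt out: turn it back. The blade has up to 0.3 rad of play in the slot.
- hook1: Dark cast mug hook, 0.3 kg, upright in the tray, bolt to the tray's +x; may be absent (None). Origin: centre of its foot's underside. Foot 34 (x) x 50 (y) x 40 mm high; a 7 mm bolt leaves its +x face 18 mm up, with an upright barrel head 10 mm across, 16 tall, centre at x = 60.2 mm. Stem on the foot, x -11 to 7 mm, 14 mm thick (y); top bar 86 to 100 mm up, curling over to x = -40 mm.
- hook2: As hook1; may be absent. Grip it across its 14 mm thickness (fingers closing along its y) at x = -4 mm, 84 mm up. Stood on the table and slid in along a groove by hand, its bolt head meets the core of an open cam disc while its foot is still about 5 mm short of the board's edge; from there (up to 7 mm short) the disc can grab it and draw it in.
- hook3: As hook1 and hook2 (same shape, size, grip); may be absent (None). Any hook fits any groove.
- bolt1 (a point): Centre of hook1's bolt head (60.2 mm in +x of the hook's origin, 18 mm up; axes as the hook). It lies 43.2 mm in +x of a seat point when that hook is flush there. None if the hook is absent.
- bolt2 (a point): Centre of hook2's bolt head (60.2 mm in +x of the hook's origin, 18 mm up; axes as the hook). It lies 43.2 mm in +x of a seat point when that hook is flush there. None if the hook is absent.
- bolt3 (a point): Centre of hook3's bolt head (60.2 mm in +x of the hook's origin, 18 mm up; axes as the hook). It lies 43.2 mm in +x of a seat point when that hook is flush there. None if the hook is absent.
- tray: Grey-brown moulded-pulp packing tray, fixed, 150 (x) x 240 (y) x 30 mm. Origin: centre of its underside. Three cavities at y = -75, 0, +75 mm, 22 mm deep (floor 8 mm above the table): a pocket 41 x 57 mm centred at x = -34 mm for a hook's foot and a groove 18 mm wide to +x for its bolt. Lift hooks straight up out of it.
- driver: Flat-blade screwdriver, 155 mm, 0.13 kg, upright in its block, blade down. Origin: middle of the blade's tip; z up the shaft; x along the blade's width. Blade 12 mm wide (x), 4 mm thick (y), 12 mm high; shaft 8 mm round; square orange handle 28 x 28 mm (flats facing x and y) from 65 to 155 mm above the tip. Grip its flats from above, about 120 mm above the tip.
- hole (a point): Centre of the mouth of the square hole (18 mm wide, 68 mm deep) in the top of the screwdriver's light wooden block (70 x 70 x 72 mm, fixed), 72 mm above the table. The handle's underside rests on the block, the blade's tip hanging 65 mm below this point.
- tin_mint: Mint-green lidded tin, 74 mm across, 123 mm tall, standing loose. Origin: centre of its underside. Leave it alone.
- tin_clay: Terracotta-coloured lidded tin, same size, standing loose. Leave it alone.
- mug_white: White mug, 82 mm across, 95 mm tall, standing loose. Leave it alone.
- mug_black: Black mug, 80 mm across, 90 mm tall, standing loose. Leave it alone.
Not all that is in view belongs to the job. Leave any pink look-alike of the part that bears hole alone. What is shaped like the hook3 but yellow is not meant.

How it is judged:
By the outcome, as a careful person would: the job done as asked, in the order asked, and still so for the second after the job is handed in, with the robot touching nothing.
Of hook1, hook2, hook3 only 2 to 3 are there at a start; the rules pass over those that are not, and their reading is None.
At some moment in a run one of hook1, hook2, hook3 may be knocked a few centimetres aside while the robot is not near it.
It also fails if it takes over 210 s, if anything falls off the work surface, if the arm or the gripper's body presses on something with over 40 N, if the wrist force passes 120 N, or if a joint passes its speed limit or range.

## Working session

There is one attempt and no reset: what is moved stays moved. The work goes in short steps, each a Python script; the robot and the scene stay as the last script left them, time stands still between calls to the robot, and variables do not carry over. Pictures are saved under pics/ and viewed, at most 14 in all, crops included, and the job is handed in when it is done.

```bash
mkdir -p pics; python3 - <<'E'
from cell import *
import cv2
for n in("top","side"):
    im=eyes.read_camera(n); m=eyes.camera_model(n); print(n,m)
    cv2.imwrite(f"pics/{n}0.png",im[:,:,::-1])
print(current_time_s(),current_grip_width())
E
```

```text
top {'fx': 520.6243373753623, 'fy': 520.6243373753623, 'cx': 317.03924944922755, 'cy': 202.8652898390065, 'origin': array([0.25077716, 0.00794368, 1.46503914]), 'rotation': array([-2.98754349e+00,  1.70068408e-03, -1.57380390e+00])}
side {'fx': 470.7417421279154, 'fy': 470.7417421279154, 'cx': 322.4836173528931, 'cy': 208.29520280001532, 'origin': array([-0.00172688, -0.8782369 ,  0.95184349]), 'rotation': array([-2.29816413,  0.01880956, -0.49167919])}
0.1 0.08543528369518445
```

View pics/top0.png

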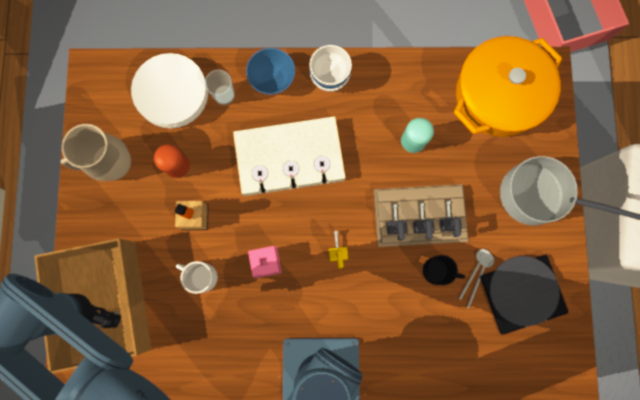

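View pics/side0.png

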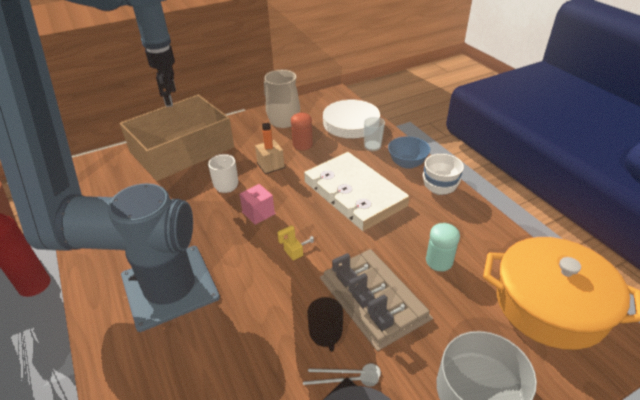

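```bash
cat > h.py <<'E'
from cell import *
import cv2, numpy as np
from scipy.spatial.transform import Rotation as R
def shot(n): return cv2.cvtColor(eyes.read_camera(n),cv2.COLOR_RGB2BGR)
def crop(im,x,y,w,h,k): return cv2.resize(im[y:y+h,x:x+w],None,fx=k,fy=k,interpolation=cv2.INTER_CUBIC)
def ray(n,u,v):
    m=eyes.camera_model(n); d=R.from_euler('xyz',m['rotation']).apply([(u-m['cx'])/m['fx'],(v-m['cy'])/m['fy'],1])
    return m['origin'],d
def px(n,u,v,z):
    o,d=ray(n,u,v); return o+d*(z-o[2])/d[2]
def proj(n,p):
    m=eyes.camera_model(n); c=R.from_euler('xyz',m['rotation']).inv().apply(np.array(p)-m['origin'])
    return np.array([c[0]/c[2]*m['fx']+m['cx'],c[1]/c[2]*m['fy']+m['cy']])
def tri(u1,v1,u2,v2):
    a,d=ray("top",u1,v1); b,e=ray("side",u2,v2)
    s=np.linalg.lstsq(np.c_[d,-e],b-a,rcond=None)[0]
    p,q=a+s[0]*d,b+s[1]*e; return (p+q)/2,np.linalg.norm(p-q)
E
python3 - <<'E'
from h import *
t=cv2.imread("pics/top0.png"); s=cv2.imread("pics/side0.png")
a=np.zeros((600,800,3),np.uint8)
c=crop(t,230,115,120,82,5); a[:410,:600]=c
c=crop(t,170,192,40,40,5); a[:200,600:]=c
c=crop(s,245,115,40,60,5); a[200:500,600:]=c
cv2.imwrite("pics/c1.png",a)
a=np.zeros((600,800,3),np.uint8)
a[:340,:500]=crop(t,370,180,100,68,5)
a[:300,500:800]=crop(t,320,225,60,60,5)
a[340:600,:]=crop(s,300,150,160,52,5) if 0 else crop(s,300,160,160,52,5)
cv2.imwrite("pics/c2.png",a)
E
```

```text
(no output)
```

View pics/c1.png

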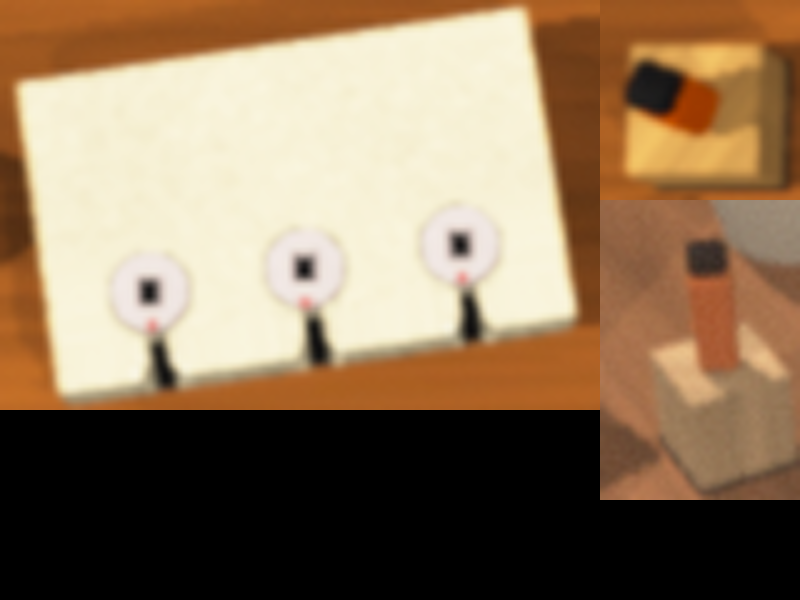

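View pics/c2.png

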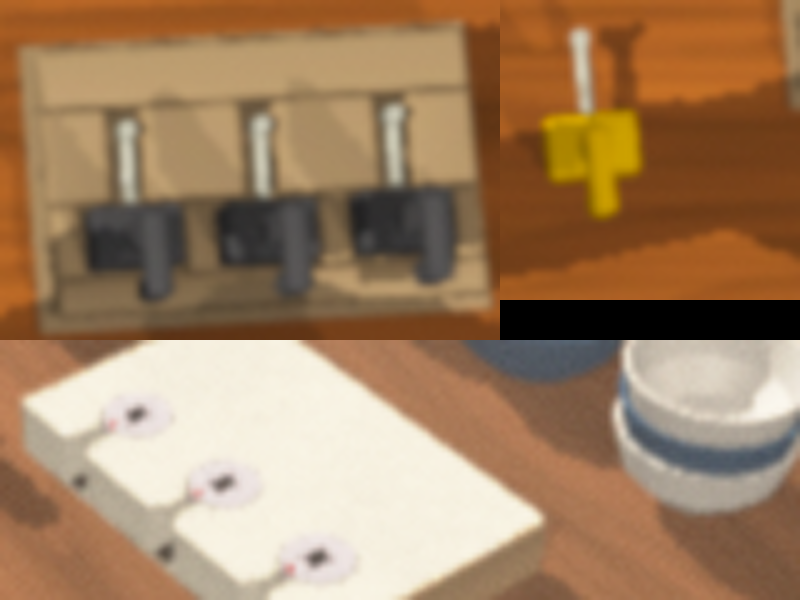

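```bash
python3 - <<'E'
from h import *
t=cv2.imread("pics/top0.png"); s=cv2.imread("pics/side0.png")
def dark(im,u,v,w=6,rel=.0):
    u,v=int(round(u)),int(round(v)); g=im[v-w:v+w+1,u-w:u+w+1].astype(float).mean(2)
    W=np.clip(np.percentile(g,60)-30-g,0,None); yy,xx=np.mgrid[v-w:v+w+1,u-w:u+w+1]
    return (W*xx).sum()/W.sum(),(W*yy).sum()/W.sum()
P=[]
for (a,b) in [((321.6,163.4),(327,174.3)),((290.8,168.2),(344.2,188.3)),((259.6,173),(363.2,203.3))]:
    A=dark(t,*a,4); 
    print("slot top",A,px("top",*A,.04))
    P.append(px("top",*A,.04))
for b in [(363.2,203.3),(344.2,188.3),(327,174.3)]:
    B=dark(s,*b,4); print("slot side",B,px("side",*B,.04))
d=P[2]-P[0]; print(np.hypot(*d[:2]),"yaw",np.arctan2(-d[0],d[1]))
g=cv2.cvtColor(t,cv2.COLOR_BGR2HSV)
m=((g[...,2]>190)&(g[...,1]<60)).astype(np.uint8); m[:115]=0;m[200:]=0;m[:,:230]=0;m[:,350:]=0
c=max(cv2.findContours(m,0,1)[0],key=cv2.contourArea); rc=cv2.minAreaRect(cv2.convexHull(c)); 
bp=cv2.boxPoints(rc); print("board corners",bp.round(1).tolist(),[px("top",*q,.04)[:2].round(4).tolist() for q in bp])
# block top, tray
print("block",px("top",188.2,214,.072), "cap",px("top",180.2,209.2,.157))
for k,b in zip("LMR",[(397,225),(425,222),(450,222)]): pass
# bolts in tray: light pixels, head at z=.008+.026
for cc in [(125,122),(260,122),(392,112)]:
    u,v=cc[0]/5-.4+370,cc[1]/5-.4+180; print("boltcrop",px("top",u,v,.034))
a=np.zeros((500,800,3),np.uint8)
a[:400,:400]=crop(t,174,200,25,25,16); c=crop(s,255,118,25,30,16); a[:480,400:]=c
cv2.imwrite("pics/c3.png",a)
E
```

```text
slot top (np.float64(321.567093175853), np.float64(163.4606299212598)) [ 0.58379111 -0.00332541  0.04      ]
slot top (np.float64(290.4325666059904), np.float64(168.16332947211652)) [0.57060801 0.08388314 0.04      ]
slot top (np.float64(259.39171672462857), np.float64(172.86942775845722)) [0.55744891 0.17060084 0.04      ]
slot side (np.float64(362.94765100671145), np.float64(203.16375838926177)) [ 0.58134702 -0.00541545  0.04      ]
slot side (np.float64(344.1752522570367), np.float64(188.20924057355282)) [0.56820773 0.08185733 0.04      ]
slot side (np.float64(326.79013830426936), np.float64(174.44437763078773)) [0.55489131 0.16853014 0.04      ]
0.17590977988607073 yaw 0.15031371192529278
board corners [[233.0, 132.10000610351562], [334.6000061035156, 116.5999984741211], [344.0, 178.39999389648438], [242.39999389648438, 193.89999389648438]] [[0.6757, 0.2469], [0.7201, -0.0409], [0.5408, -0.0657], [0.498, 0.2169]]
block [0.43780859 0.35761345 0.072     ] cap [0.43875553 0.35702721 0.157     ]
boltcrop [ 0.46909704 -0.2058985   0.034     ]
boltcrop [ 0.46885184 -0.28093199  0.034     ]
boltcrop [ 0.47423846 -0.35451914  0.034     ]
```

View pics/c3.png

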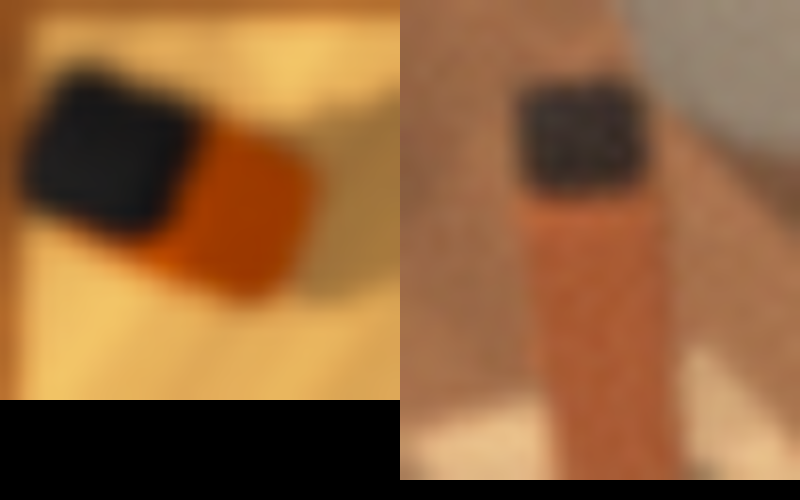

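```bash
cat > hooks.py <<'E'
from h import *
def f(c): return c[0]/5-.4+370,c[1]/5-.4+180
off=np.array([-.0012,-.001])
H={}
for n,b,tp in [("A",(126,122),(157,290)),("B",(261,120),(293,286)),("C",(393,110),(437,275))]:
    B=px("top",*f(b),.034)[:2]+off; T=px("top",*f(tp),.106)[:2]+off
    d=B-T; yaw=np.arctan2(d[1],d[0]); 
    H[n]=(B,T,yaw,np.linalg.norm(d))
E
python3 - <<'E'
from hooks import *
for k,v in H.items(): print(k,v)
print(current_orientation(),current_tool_pos())
B=np.array([v[0] for v in H.values()]); d=B[0]-B[2]; print("line yaw",np.arctan2(-d[0],d[1]))
# side view prediction of bolt heads / bar tips to check
for k,v in H.items(): print(k,proj("side",[*v[0],.034]),proj("side",[*v[1],.106]))
s=cv2.imread("pics/side0.png"); a=crop(s,320,245,115,100,6)
for k,v in H.items():
    for p in([*(v[0]-off-off),.034],[*(v[1]-off-off),.1]):
        q=(proj("side",p)-[320,245]+.4)*6; 
    
        cv2.circle(a,tuple(int(x) for x in q),4,(0,0,255),-1)
cv2.imwrite("pics/c4.png",a)
E
```

```text
A (array([ 0.46789522, -0.20745435]), array([ 0.3680161 , -0.21056626]), np.float64(0.031146637443904366), np.float64(0.09992758686636262))
B (array([ 0.46877488, -0.28252584]), array([ 0.3698863 , -0.28171272]), np.float64(-0.008222411403720438), np.float64(0.09889191628318364))
C (array([ 0.47416271, -0.35612203]), array([ 0.37541297, -0.35722399]), np.float64(0.01115860915793139), np.float64(0.09875588934823405))
[-3.13998104e+00 -3.39117383e-04  2.77882948e+00] [0.19495848 0.51390615 0.3031649 ]
line yaw 0.04213277647893085
A [366.82254235 263.83002314] [333.55965142 259.89654133]
B [383.31748554 283.6279196 ] [349.3131147  279.72742808]
C [402.47692997 303.98694225] [368.94821254 302.09289414]
```

View pics/c4.png

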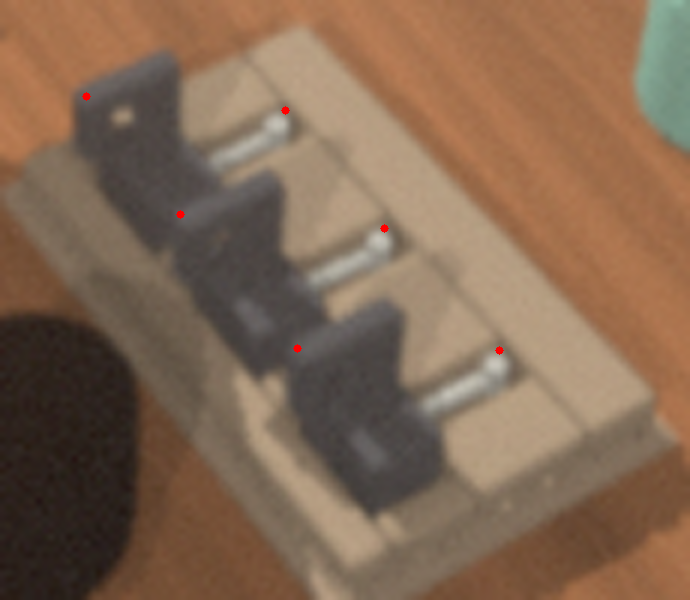

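```bash
cat > ins.py <<'E'
from hooks import *
YAW=.150; ex=np.array([np.cos(YAW),np.sin(YAW)]); ey=np.array([-ex[1],ex[0]])
slot=[np.array([.5826,-.0044]),np.array([.5694,.0829]),np.array([.5562,.1696])]
seat=[s-.05*ex for s in slot]
def O(y): return [np.pi,0,y]
def st(m): print(m,round(current_time_s(),1),current_tool_pos().round(4),"F",current_wrist_force().round(1),"w",round(current_grip_width(),4))
def pick(P,yaw):
    g=np.array(P)-.0642*np.array([np.cos(yaw),np.sin(yaw)])
    set_gripper(.05,60); r.goto([*g,.25],O(yaw)); r.move_linear([*g,.146],speed=.2); set_gripper(0,60); st("gripped")
    r.move_linear([*g,.230],speed=.15); r.hold(.2); st("lifted")
def inpos(i,gap,dy=0):  # TCP xy for hook whose foot face is gap short of edge
    return seat[i]-ex*(.017+gap+.004)+ey*dy
def insert(i,dy=0):
    r.goto([*inpos(i,.068,dy),.23],O(YAW)); r.move_linear([*inpos(i,.068,dy),.139],speed=.12); r.hold(.2); st("front")
    hit=r.move_linear([*inpos(i,.001,dy),.139],speed=.05,stop_force=12)
    p=np.array(current_tool_pos())[:2]-seat[i]; st(f"hit {hit} gap {(-p@ex-.021)*1e3:.1f} mm lat {p@ey*1e3:.1f}")
def release():
    p=np.array(current_tool_pos()); r.move_linear([p[0],p[1],.1365],speed=.02,stop_force=6); set_gripper(.04); st("rel")
    r.move_linear([p[0],p[1],.23],speed=.2)
E
python3 - <<'E'
from ins import *
pick(H["A"][0],.03); insert(2)
E
```

```text
gripped 4.3 [ 0.4043 -0.21    0.147 ] F [-0.2 -1.4  6. ] w 0.0132
lifted 5.2 [ 0.4032 -0.2089  0.2288] F [ 0.3 -0.  -3.5] w 0.0131
front 7.7 [0.419  0.1487 0.139 ] F [-0.5  0.4 -3.7] w 0.0132
hit False gap 1.3 mm lat 0.0 9.1 [0.4847 0.1588 0.139 ] F [ 0.1  0.2 -3.1] w 0.0133
```

```bash
python3 - <<'E'
from ins import *
hit=r.move_linear([*inpos(2,-.012),.139],speed=.03,stop_force=12)
p=np.array(current_tool_pos())[:2]-seat[2]; st(f"hit {hit} gap {(-p@ex-.021)*1e3:.1f} mm lat {p@ey*1e3:.1f}")
t=shot("top");s=shot("side")
a=np.zeros((600,800,3),np.uint8); a[:,:400]=crop(t,235,140,80,120,5);a[:,400:]=crop(s,300,140,80,120,5)
cv2.imwrite("pics/i1.png",a)
E
```

```text
hit True gap -1.8 mm lat 0.1 9.4 [0.4877 0.1593 0.1389] F [-1.6 -1.   5.8] w 0.0131
```

View pics/i1.png

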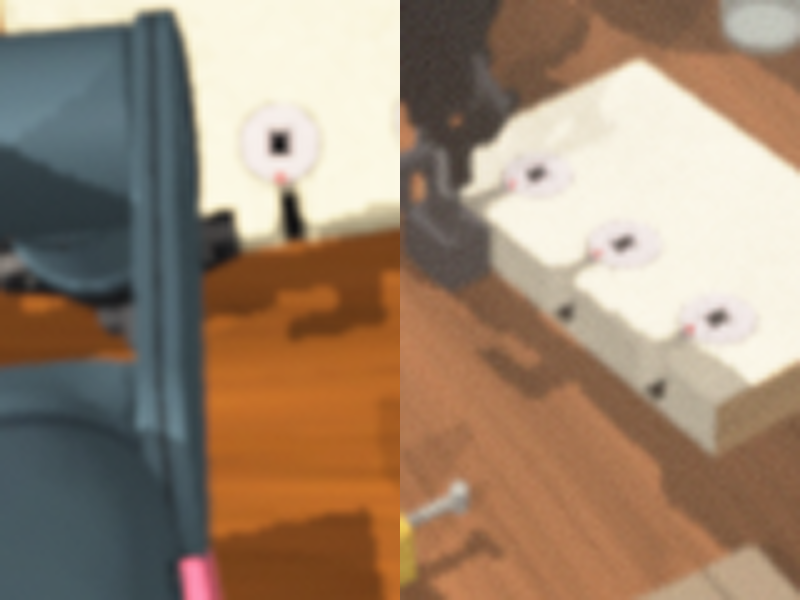

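```bash
python3 - <<'E'
from ins import *
release(); pick(H["B"][0],.03)
t=shot("top");s=shot("side")
cv2.imwrite("pics/t2.png",t);cv2.imwrite("pics/s2.png",s)
a=np.zeros((600,800,3),np.uint8); a[:,:400]=crop(t,225,140,80,120,5);a[:,400:]=crop(s,280,130,80,120,5)
cv2.imwrite("pics/i2.png",a)
E
```

```text
rel 10.2 [0.4878 0.1593 0.1364] F [-0.1 -0.4 -0.2] w 0.0398
gripped 13.8 [ 0.4052 -0.2852  0.1472] F [-0.3 -0.9  5.9] w 0.0133
lifted 14.7 [ 0.4041 -0.284   0.2287] F [-0.1  0.4 -3.2] w 0.0132
```

View pics/i2.png

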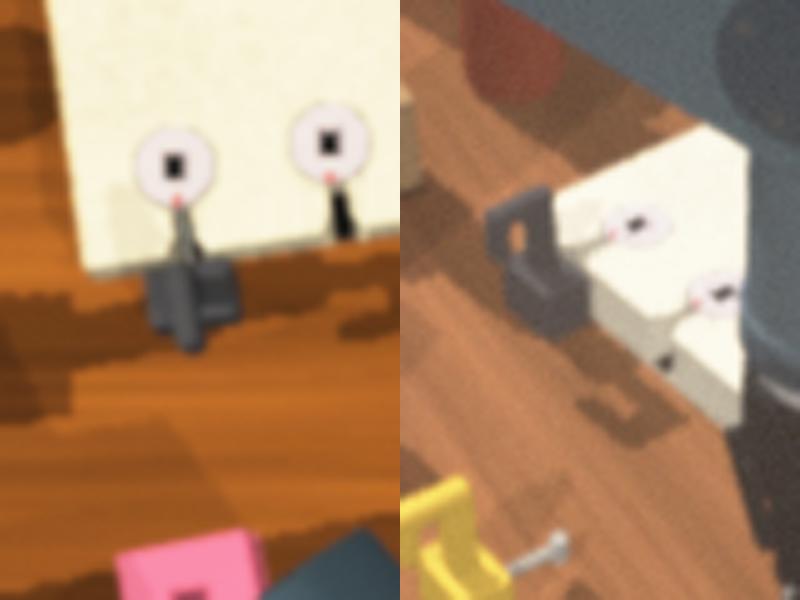

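```bash
sed -i 's/inpos(i,.001,dy),.139\],speed=.05/inpos(i,-.009,dy),.139],speed=.04/' ins.py; python3 - <<'E'
from ins import *
insert(1)
release(); pick(H["C"][0],.03); insert(0); release()
r.goto([.40,.2,.30],O(.15))
t=shot("top");s=shot("side")
cv2.imwrite("pics/t3.png",t);cv2.imwrite("pics/s3.png",s)
a=np.zeros((600,800,3),np.uint8); a[:300,:]=crop(t,210,140,160,60,5);a[300:]=crop(s,280,170,160,60,5)
cv2.imwrite("pics/i3.png",a)
E
```

```text
front 17.2 [0.4323 0.0618 0.139 ] F [ 0.6 -0.7 -2. ] w 0.0132
hit True gap 0.8 mm lat -0.1 18.7 [0.4985 0.0721 0.1391] F [-2.2  0.2  4.8] w 0.0135
rel 19.3 [0.4977 0.0721 0.1382] F [-0.2 -1.   0.8] w 0.0402
gripped 22.8 [ 0.4104 -0.3587  0.1473] F [-0.4 -0.4  7. ] w 0.0126
lifted 23.8 [ 0.4096 -0.3575  0.2286] F [-0.5 -0.9 -2.6] w 0.0133
front 26.1 [ 0.4455 -0.0256  0.1391] F [-0.9 -0.6 -1.5] w 0.0134
hit True gap 58.4 mm lat 0.2 26.8 [ 0.4546 -0.0235  0.1391] F [-0.2 -0.4  3.5] w 0.0131
rel 27.3 [ 0.4547 -0.0235  0.1385] F [-0.5  0.5  0.6] w 0.0399
```

View pics/i3.png

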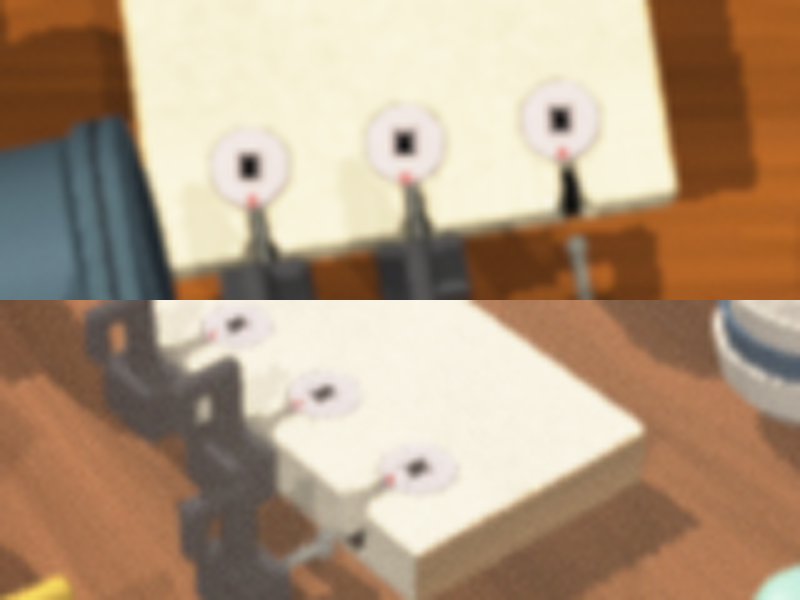

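```bash
cat >> ins.py <<'E'
def repush(i,p,stop=15):
    r.goto([*p,.2],O(YAW)); r.move_linear([*p,.138],speed=.15); set_gripper(0,60); r.move_linear([*p,.1395],speed=.03); r.hold(.2)
    e=(np.array(p)-seat[i])@ey; hit=r.move_linear([*inpos(i,-.012),.1395],speed=.04,stop_force=stop)
    q=np.array(current_tool_pos())[:2]-seat[i]; st(f"hit {hit} gap {(-q@ex-.021)*1e3:.1f} mm lat {q@ey*1e3:.1f}"); release()
E
python3 - <<'E'
from ins import *
set_gripper(.04); repush(0,[.4547,-.0235]); repush(1,[.4977,.0721]); repush(2,[.4878,.1593])
r.goto([.40,.25,.30],O(.15))
t=shot("top");s=shot("side")
cv2.imwrite("pics/t4.png",t);cv2.imwrite("pics/s4.png",s)
a=np.zeros((600,800,3),np.uint8); a[:300,:]=crop(t,230,150,160,60,5);a[300:]=crop(s,280,170,160,60,5)
cv2.imwrite("pics/i4.png",a)
E
```

```text
hit True gap -2.0 mm lat 0.2 33.0 [ 0.5143 -0.0146  0.1394] F [-1.3 -1.   4.8] w 0.0131
rel 33.6 [ 0.5144 -0.0146  0.1363] F [ 0.6 -0.3 -0.3] w 0.0398
hit True gap -2.1 mm lat 0.3 36.3 [0.5012 0.0729 0.1394] F [-2.2 -0.   4.6] w 0.0134
rel 36.9 [0.5007 0.073  0.1384] F [ 0.6 -0.1  0.9] w 0.04
hit True gap -5.1 mm lat 0.2 39.5 [0.491  0.16   0.1393] F [-1.9 -1.1  6.5] w 0.0132
rel 40.1 [0.4905 0.16   0.1384] F [ 0.7  0.4 -0.4] w 0.04
```

View pics/i4.png

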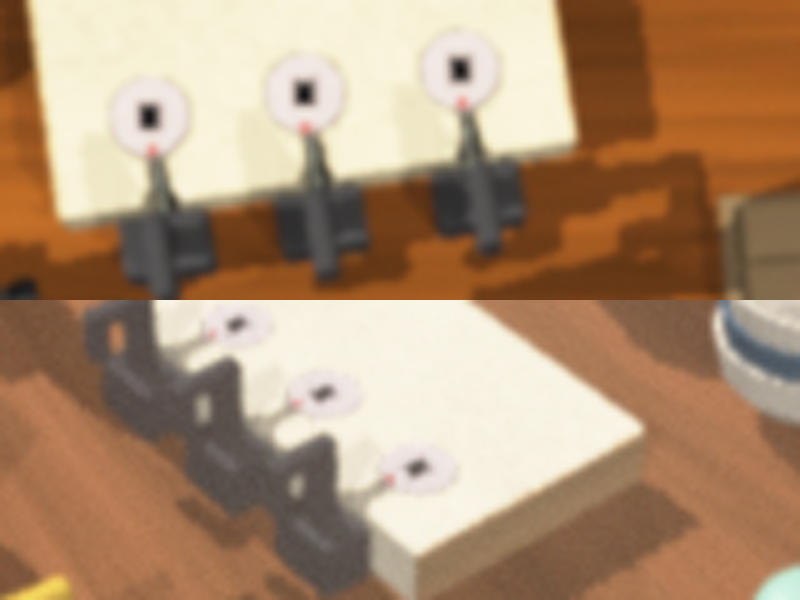

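```bash
python3 - <<'E'
from ins import *
print(tri(180.2,209.2,266.6,126.6))
t=cv2.imread("pics/top0.png"); b=cv2.resize(t[195:230,170:210],None,fx=8,fy=8,interpolation=cv2.INTER_CUBIC)
m=(b.max(2)<90).astype(np.uint8); c=max(cv2.findContours(m,0,1)[0],key=cv2.contourArea); print(cv2.minAreaRect(c))
D=np.array([.437,.3563]); psi=-.3+np.pi/2
set_gripper(.06,80); r.goto([*D,.27],O(psi)); st("above"); r.move_linear([*D,.181],speed=.15,stop_force=10); st("down")
set_gripper(0,80); r.hold(.2); st("grip"); print(current_ft_torque())
E
```

```text
(array([0.44035791, 0.35914521, 0.14861464]), np.float64(0.0008286072163886235))
((85.32388305664062, 117.17552185058594), (83.87642669677734, 73.24859619140625), 20.323135375976562)
above 42.7 [0.4369 0.356  0.27  ] F [ 0.2 -0.9 -0.1] w 0.0601
down 43.4 [0.4375 0.3563 0.1819] F [-0.3  2.   0.5] w 0.0601
grip 44.0 [0.4375 0.3566 0.1823] F [-0.5 -0.7  5.9] w 0.0273
[-0.12966909  0.13417507  0.03814658]
```

```bash
python3 - <<'E'
from ins import *
p=current_tool_pos(); r.move_linear([p[0],p[1],.29],speed=.15); r.hold(.2); st("up")
s=shot("side"); tip=np.array([p[0],p[1],.29-.174]); u,v=proj("side",tip); print(u,v)
a=crop(s,int(u)-20,int(v)-35,40,50,11); cv2.imwrite("pics/d1.png",a)
E
```

```text
up 45.1 [0.4372 0.3564 0.2888] F [ 0.1 -0.5 -1.3] w 0.0271
266.95933381277274 135.892085273018
```

View pics/d1.png

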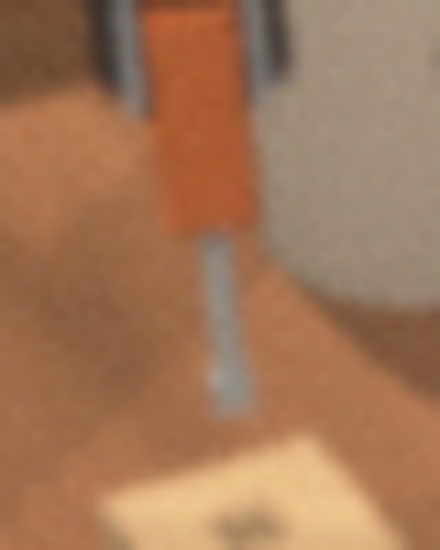

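```bash
cat > drv.py <<'E'
from ins import *
PS=YAW+np.pi/2
def sgo(i,dx=0,dy=0): return slot[i]+ex*dx+ey*dy
def probe(i,dx=0,dy=0,psi=PS):
    p=sgo(i,dx,dy); r.move_linear([*p,.218],ori=O(psi),speed=.1); r.hold(.1)
    h=r.move_linear([*p,.2065],speed=.02,stop_force=7); r.hold(.1); z=current_tool_pos()[2]
    print(i,"probe",dx,dy,h,"tip z %.4f"%(z-.174),"F",current_wrist_force().round(1),round(current_time_s(),1)); return z-.174
E
python3 - <<'E'
from drv import *
r.goto([*sgo(2),.26],O(PS)); st("above"); 
for dx,dy in [(0,0),(-.002,0),(.002,0),(.004,0),(-.004,0)]:
    if probe(2,dx,dy)<.036: break
E
```

```text
above 46.0 [0.5559 0.1701 0.2599] F [ 0.2 -0.  -1.3] w 0.0274
2 probe 0 0 True tip z 0.0326 F [ 0.1 -0.1  5.8] 47.4
```

```bash
cat >> drv.py <<'E'
def turn(i,dx=0,dy=0,z=.2070,last=2.0,mmax=1.2):
    p=sgo(i,dx,dy); r.hold(.1); m0=current_ft_torque()[2]
    a=0
    while a<last:
        a=min(a+.2,last); r.goto([*p,z],O(PS-a)); m=current_ft_torque()[2]-m0
        print("%.2f Mz %.2f F"%(a,m),current_wrist_force().round(1),"tipz %.4f"%(current_tool_pos()[2]-.174))
        if a>1.5 and abs(m)>mmax: break
    r.goto([*p,z],O(PS-a+.1)); r.move_linear([*p,.24],speed=.1); r.hold(.1); st("out"); return a
E
python3 - <<'E'
from drv import *
turn(2)
r.goto([.42,.30,.32],O(PS))
t=shot("top");s=shot("side")
a=np.zeros((600,800,3),np.uint8); a[:300,:]=crop(t,230,150,160,60,5);a[300:]=crop(s,280,170,160,60,5)
cv2.imwrite("pics/i5.png",a)
E
```

```text
0.20 Mz 0.01 F [-0.  -0.2  0.2] tipz 0.0327
0.40 Mz -0.02 F [ 1.1 -1.  -0.9] tipz 0.0327
0.60 Mz 0.06 F [ 0.5  0.6 -2.2] tipz 0.0327
0.80 Mz 0.03 F [-0.5  0.4 -2.7] tipz 0.0328
1.00 Mz 0.02 F [ 0.9  1.1 -3.5] tipz 0.0328
1.20 Mz 0.03 F [ 2.   0.4 -4.4] tipz 0.0329
1.40 Mz 0.10 F [ 1.8  0.4 -5.9] tipz 0.0329
1.60 Mz 0.09 F [ 2.7  1.  -6.7] tipz 0.0330
1.80 Mz 0.07 F [ 4.1  0.3 -7.8] tipz 0.0330
2.00 Mz 0.11 F [ 4.   0.5 -7.6] tipz 0.0330
2.00 Mz 0.17 F [ 3.8 -0.3 -7.6] tipz 0.0330
out 51.7 [0.5554 0.1696 0.2392] F [-0.5  0.7 -2. ] w 0.0272
```

View pics/i5.png

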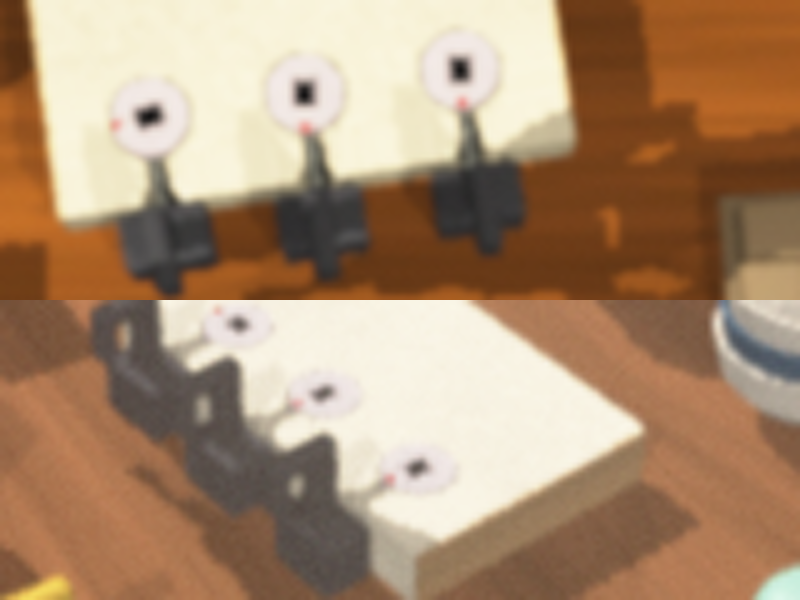

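```bash
sed -i 's/def turn(i,dx=0,dy=0,z=.2070,last=2.0,mmax=1.2)/def turn(i,dx=0,dy=0,z=.2070,last=2.6,mmax=.5,a=0)/; s/^    a=0$//; s/a+.2,last/a+.15,last/' drv.py; python3 - <<'E'
from drv import *
a0=1.6
r.goto([*sgo(2),.24],O(PS-a0))
if probe(2,psi=PS-a0)<.036: turn(2,a=a0)
E
```

```text
2 probe 0 0 True tip z 0.0326 F [-0.4 -0.6  6. ] 55.5
1.75 Mz -0.03 F [ 0.3  0.7 -1. ] tipz 0.0328
1.90 Mz 0.06 F [ 2.2 -0.2 -1.5] tipz 0.0328
2.05 Mz 0.09 F [ 1.2  0.5 -3.7] tipz 0.0328
2.20 Mz 0.06 F [ 3.1 -1.2 -2.7] tipz 0.0329
2.35 Mz 0.23 F [ 2.8 -0.9 -4.1] tipz 0.0329
2.50 Mz 0.34 F [ 3.4 -3.2 -4.7] tipz 0.0329
2.60 Mz 0.29 F [ 4.8 -3.1 -5.3] tipz 0.0329
out 58.3 [0.5555 0.1698 0.2395] F [ 0.1  0.4 -0.5] w 0.0274
```

```bash
python3 - <<'E'
from drv import *
r.goto([*sgo(1),.24],O(PS))
for dx,dy in [(0,0),(-.002,0),(.002,0)]:
    if probe(1,dx,dy)<.036: turn(1,dx,dy,last=2.35,mmax=.3); break
r.goto([*sgo(0),.24],O(PS))
for dx,dy in [(0,0),(-.002,0),(.002,0)]:
    if probe(0,dx,dy)<.036: turn(0,dx,dy,last=2.35,mmax=.3); break
r.goto([.42,.30,.32],O(PS))
t=shot("top");s=shot("side")
cv2.imwrite("pics/t6.png",t);cv2.imwrite("pics/s6.png",s)
a=np.zeros((600,800,3),np.uint8); a[:300,:]=crop(t,230,150,160,60,5);a[300:]=crop(s,280,170,160,60,5)
cv2.imwrite("pics/i6.png",a)
E
```

```text
1 probe 0 0 True tip z 0.0399 F [ 1.8 -1.6  1.9] 61.5
1 probe -0.002 0 True tip z 0.0408 F [-0.8  0.4  4.7] 62.3
1 probe 0.002 0 True tip z 0.0408 F [-0.7 -0.1  5.9] 63.0
0 probe 0 0 True tip z 0.0387 F [ 0.3 -1.9  2.4] 64.5
0 probe -0.002 0 True tip z 0.0406 F [-0.2  0.1  4.4] 65.2
0 probe 0.002 0 True tip z 0.0398 F [ 0.7 -1.9  0.7] 66.0
```

View pics/i6.png

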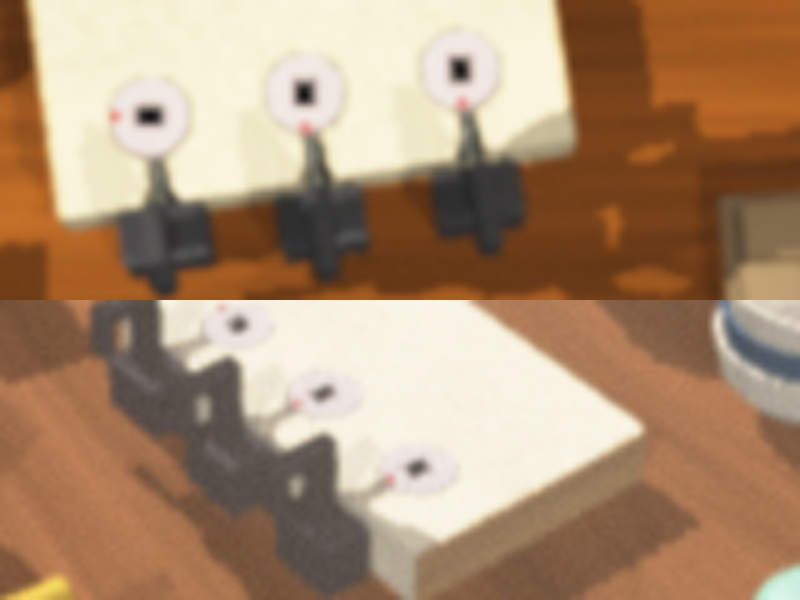

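```bash
python3 - <<'E'
from drv import *
a=np.zeros((504,756,3),np.uint8)
p=[.4372,.3564,.29]
for k,d in enumerate([-.8,-.4,0,.4,.8,1.57]):
    r.goto(p,O(1.27+d)); r.hold(.3); s=shot("side"); q=np.array(current_tool_pos())-[0,0,.174]; u,v=proj("side",q)
    cv2.imwrite(f"pics/y{k}.png",s)
    print(d,u.round(1),v.round(1),q.round(4)); i,j=int(u)-18,int(v)-26; c=crop(s,i,j,36,36,7)
    cv2.circle(c,(int((u-i+.4)*7),int((v-j+.4)*7)),2,(0,0,255),-1)
    a[(k//3)*252:(k//3+1)*252,(k%3)*252:(k%3+1)*252]=c
cv2.imwrite("pics/d2.png",a); st("")
E
```

```text
-0.8 266.9 135.9 [0.4372 0.3563 0.1161]
-0.4 266.9 136.0 [0.4372 0.3564 0.116 ]
0 266.9 136.0 [0.4372 0.3564 0.116 ]
0.4 266.9 135.9 [0.4372 0.3564 0.116 ]
0.8 266.9 135.9 [0.4372 0.3564 0.116 ]
1.57 266.9 136.0 [0.4372 0.3564 0.116 ]
 73.4 [0.4372 0.3564 0.29  ] F [-0.   0.1 -1.2] w 0.0272
```

View pics/d2.png

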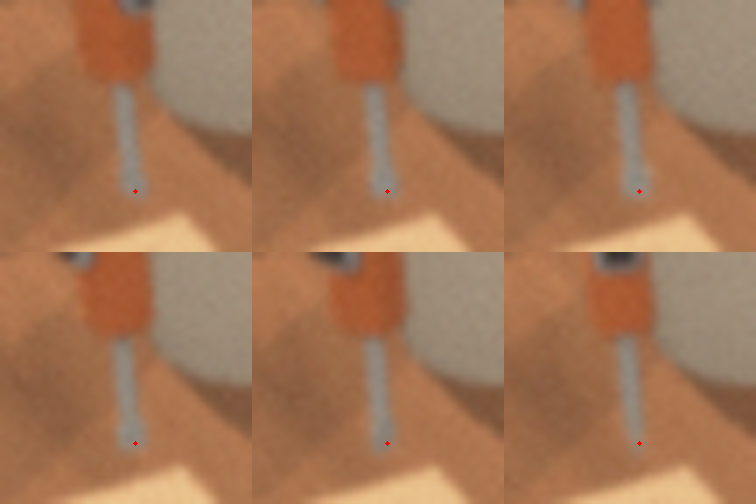

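```bash
python3 - <<'E'
from h import *
for k,d in enumerate([-.8,-.4,0,.4,.8,1.57]):
    s=cv2.imread(f"pics/y{k}.png").astype(float); 
    g=s[...,0]-s[...,2]  # b - r ; wood strongly negative
    o=[]
    for rows in (range(123,129),range(132,136)):
        w=np.zeros(27)
        for v in rows:
            row=g[v,254:281]; bg=np.median(np.r_[row[:7],row[-6:]]); w+=np.clip((row-bg),10,None)-10
        w/=len(rows); x=np.arange(254,281); o+= [w.sum().round(1),(w@x/w.sum()).round(2)]
    print(d,o)
E
```

```text
-0.8 [np.float64(289.0), np.float64(272.37), np.float64(151.8), np.float64(266.43)]
-0.4 [np.float64(282.2), np.float64(272.38), np.float64(160.8), np.float64(266.31)]
0 [np.float64(282.8), np.float64(272.33), np.float64(164.5), np.float64(266.28)]
0.4 [np.float64(284.7), np.float64(272.41), np.float64(163.0), np.float64(266.19)]
0.8 [np.float64(285.7), np.float64(272.43), np.float64(137.0), np.float64(266.18)]
1.57 [np.float64(293.2), np.float64(272.37), np.float64(76.2), np.float64(266.16)]
```

```bash
sed -i 's/def probe(i,dx=0,dy=0,psi=PS)/def probe(i,dx=0,dy=0,psi=PS,sf=7)/; s/stop_force=7/stop_force=sf/' drv.py; python3 - <<'E'
from drv import *
r.goto([*sgo(1),.24],O(PS))
for dx,dy,da in [(0,-.002,0),(.001,-.003,0),(0,.002,0),(0,0,-.15),(0,0,.15)]:
    if probe(1,dx,dy,psi=PS+da,sf=14)<.036: print("in",da); break
E
```

```text
1 probe 0 -0.002 False tip z 0.0329 F [-2.4  0.8  5.8] 75.9
in 0
```

```bash
python3 - <<'E'
from drv import *
turn(1,0,-.0015,last=2.5,mmax=.25)
r.goto([*sgo(0),.24],O(PS))
for dx,dy in [(0,-.002),(0,-.0035),(.001,-.003),(-.001,-.002)]:
    if probe(0,dx,dy,sf=14)<.036: turn(0,dx,dy+.0005,last=2.5,mmax=.25); break
r.goto([.42,.30,.32],O(PS))
t=shot("top");cv2.imwrite("pics/t7.png",t); cv2.imwrite("pics/s7.png",shot("side"))
g=cv2.cvtColor(t,cv2.COLOR_BGR2Lab).astype(float)
for i in range(3):
    u,v=proj("top",[*(slot[i]-[-.0012,-.001]),.04]); 
    yy,xx=np.mgrid[:400,:640]; d=np.hypot(xx-u,yy-v); w=np.clip(g[...,1]-138,0,None)*((d>4.5)&(d<9))
    x,y=(w*xx).sum()/w.sum(),(w*yy).sum()/w.sum(); q=px("top",x,y,.04)[:2]-(slot[i]-[-.0012,-.001])
    print(i,"w",w.sum(),"disc angle",(np.arctan2(*(-q)[::-1])*-1+YAW))
E
```

```text
0.15 Mz 0.02 F [-0.2  1.1  1.1] tipz 0.0330
0.30 Mz 0.08 F [ 0.3 -0.8  1.2] tipz 0.0330
0.45 Mz 0.03 F [-0.7 -1.1  1.7] tipz 0.0330
0.60 Mz 0.09 F [-1.  -0.9  0.5] tipz 0.0330
0.75 Mz 0.07 F [-1.2 -2.2  1.4] tipz 0.0330
0.90 Mz 0.13 F [-0.9 -0.3  1.8] tipz 0.0330
1.05 Mz 0.02 F [-1.5 -0.8  3. ] tipz 0.0330
1.20 Mz 0.05 F [-1.4 -1.2  3.5] tipz 0.0330
1.35 Mz 0.08 F [-1.7  0.3  2.5] tipz 0.0329
1.50 Mz 0.07 F [-1.5 -0.7  2.1] tipz 0.0330
1.65 Mz 0.11 F [-1.2  0.7  2.9] tipz 0.0330
1.80 Mz 0.10 F [-1.2  1.3  3.3] tipz 0.0330
1.95 Mz 0.06 F [-2.7  0.9  3.4] tipz 0.0330
2.10 Mz 0.21 F [-1.8  0.9  3.5] tipz 0.0330
2.25 Mz 0.20 F [-2.5  1.6  3.5] tipz 0.0330
2.40 Mz 0.29 F [-2.9  0.6  3. ] tipz 0.0330
out 81.1 [0.5693 0.0815 0.2393] F [-0.3  0.4 -1.6] w 0.0271
0 probe 0 -0.002 False tip z 0.0329 F [-2.   1.8  4.9] 84.5
0.15 Mz -0.06 F [-0.5  0.9  1.7] tipz 0.0330
0.30 Mz 0.04 F [-0.1 -0.4  1.7] tipz 0.0330
0.45 Mz 0.05 F [-0.6 -0.1  2. ] tipz 0.0330
0.60 Mz 0.04 F [-0.6  0.2  0.8] tipz 0.0330
0.75 Mz 0.03 F [0.1 0.4 1.5] tipz 0.0330
0.90 Mz 0.03 F [ 0.3 -0.1  2.2] tipz 0.0330
1.05 Mz 0.06 F [-1.  0.  2.] tipz 0.0330
1.20 Mz 0.09 F [-1.4  0.5  2.3] tipz 0.0330
1.35 Mz 0.05 F [-1.6  0.6  2.8] tipz 0.0330
1.50 Mz 0.09 F [-1.7  1.1  3.6] tipz 0.0330
1.65 Mz 0.05 F [-1.4  1.9  2.5] tipz 0.0330
1.80 Mz 0.07 F [-1.9  2.1  3. ] tipz 0.0330
1.95 Mz 0.09 F [-1.   2.   3.5] tipz 0.0330
2.10 Mz 0.14 F [-2.1  1.8  4. ] tipz 0.0330
2.25 Mz 0.16 F [-2.7  1.1  3.3] tipz 0.0330
2.40 Mz 0.30 F [-3.1  0.7  3.6] tipz 0.0329
out 89.7 [ 0.5826 -0.0058  0.2394] F [-0.4  0.1 -1.9] w 0.027
0 w 19.0 disc angle 1.7063319457387067
1 w 21.0 disc angle 1.7567282167515323
2 w 35.0 disc angle 1.7539594542222403
```

```bash
python3 - <<'E'
from drv import *
p=[.4373,.3565]; r.goto([*p,.29],O(1.27)); r.move_linear([*p,.25],speed=.1); 
h=r.move_linear([*p,.181],speed=.05,stop_force=8); st(f"down {h}")
E
```

```text
down True 93.7 [0.4372 0.3565 0.1826] F [-1.3  0.3  4.7] w 0.0267
```

```bash
python3 - <<'E'
from drv import *
set_gripper(.06); r.hold(.2); p=current_tool_pos(); r.move_linear([p[0],p[1],.30],speed=.15); r.goto([.25,.42,.32],O(1.27)); r.hold(.3); st("away")
t=shot("top");s=shot("side"); cv2.imwrite("pics/t8.png",t);cv2.imwrite("pics/s8.png",s)
# driver: orange/black vs the first picture
for n,im,(x0,y0,x1,y1) in [("top",t,(172,195,205,228)),("side",s,(250,115,285,165))]:
    f=cv2.imread(f"pics/{n}0.png")
    print(n,"driver mean abs diff",np.abs(f[y0:y1,x0:x1].astype(int)-im[y0:y1,x0:x1]).mean().round(1))
# hooks: dark blobs, near each seat
m=(t.max(2)<75)
yy,xx=np.mgrid[:400,:640]
for i in range(3):
    c=proj("top",[*(seat[i]-.02*ex+[.0012,.001]),.06]); w=m&(np.hypot(xx-c[0],yy-c[1])<16)&(yy>c[1]-4)
    k=px("top",xx[w].mean(),yy[w].mean(),.05)[:2]-seat[i]; 
    top=[(px("top",u,v,.04)[:2]-seat[i])@ex for u,v in zip(xx[w],yy[w])]
    print(i,w.sum(),"board x,y of blob mm",(k@ex*1e3).round(1),(k@ey*1e3).round(1),"front pct",np.percentile(top,[90,97]).round(4))
E
```

```text
away 96.4 [0.2511 0.4197 0.3196] F [ 0.5  0.  -0.1] w 0.0604
top driver mean abs diff 3.8
side driver mean abs diff 2.8
0 140 board x,y of blob mm -22.6 5.8 front pct [-0.0082 -0.0061]
1 144 board x,y of blob mm -23.3 3.6 front pct [-0.0086 -0.0063]
2 116 board x,y of blob mm -25.8 -7.3 front pct [-0.0098 -0.0074]
```

```bash
python3 - <<'E'
from ins import *
for n in("top","side"):
  A=cv2.imread(f"pics/{n[0]}4.png",0).astype(np.float32);B=cv2.imread(f"pics/{n[0]}8.png",0).astype(np.float32)
  for i in range(3):
    c=seat[i]-.025*ex; u,v=proj(n,[*c,.09]).round().astype(int)
    T=A[v-6:v+8,u-10:u+11]; S=B[v-16:v+18,u-20:u+21]
    K=cv2.matchTemplate(cv2.resize(S,None,fx=8,fy=8,interpolation=2),cv2.resize(T,None,fx=8,fy=8,interpolation=2),cv2.TM_CCOEFF_NORMED)
    _,mx,_,l=cv2.minMaxLoc(K); d=np.array(l)/8-10
    q=px(n,u+d[0],v+d[1],.09)-px(n,u,v,.09); print(n,i,mx.__round__(2),"shift mm along x',y'",(q[:2]@ex*1e3).round(1),(q[:2]@ey*1e3).round(1))
E
```

```text
top 0 0.97 shift mm along x',y' 2.0 -0.3
top 1 0.97 shift mm along x',y' 2.5 0.3
top 2 0.98 shift mm along x',y' 1.7 0.1
side 0 0.99 shift mm along x',y' 3.9 0.4
side 1 0.99 shift mm along x',y' 4.3 -0.4
side 2 0.99 shift mm along x',y' 4.8 0.2
```

```bash
python3 - <<'E'
from cell import *
print(close_job(), current_time_s())
E
```

```text
the job is handed in; nothing more can be done
the job is handed in; nothing more can be done
```

All three hooks sit in the shelf grooves with their cam discs turned to the stop (about 1.7 rad by camera), the screwdriver is back in its wooden block, and I handed the job in at about 97 s; camera checks show each hook drawn in by roughly 2–5 mm, but I did not measure flushness directly.

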